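Press a phone's back glass home with the treadle press

TASK

The phone under the curing lamp still has its back glass standing proud: bring it out, set it down on the dark blue mat and let go, then take it again about its middle and lay it flat in the nest of the press's drawn-out shuttle. Push the shuttle fully home, press the yellow pedal right down to its stop and hold it there for a second so that the platen presses the glass home, then let the pedal come back up and leave the phone in the press. Handle the phone by its frame and do not drop it, let only the press push the glass in, and leave the other things on the bench where they are.

Things in the scene. Friction and masses are not known exactly. Their poses are not given: they have to be found in the camera images.
- phone: Loose phone lying face down, 132 (its x) x 64 (its y), 0.13 to 0.21 kg: silver frame 7 mm thick, on top a pink back glass (127 x 59) standing 3 mm above the frame, 10 mm overall. Origin: centre of the underside, z up. At first it lies on the lamp's bed, about 40 to 60 mm of its -x end sticking out of the mouth and its middle under the roof. It may lie either way round in the nest.
- glass (a joint): How far the back glass is pushed into the phone's frame, m: 0 = 3 mm proud, 0.003 = flush with the frame. It takes about 4 N to push in and stays where it is left.
- lamp: Curing lamp, fixed. Origin on the bench, z up, mouth to its -x. Grey base plate 8 thick (x -150 to +90 mm, y +-85); white bed on it, top 14 mm above the bench (x -125 to +80, y +-22), so the phone overhangs it by 10 mm at both sides; white hood over x -70 to +90: side walls inside at y +-73, roof from 60 to 78 mm above the bench, open at both ends.
- mat: Dark blue mat with a pale grid, fixed, 220 (x) x 160 (y) x 3 mm thick. Origin: centre of the underside, on the bench.
- nest (a point): Centre of the nest's floor on the press's aluminium shuttle, 67 mm above the bench; moves with it; axes of the press. Recess 138 (x) x 70 (y) for the phone lying flat, length along x; walls 5 mm high, sloped lead-ins reach 9 mm above the floor. At mid-length (x +-30) all outside y +-24 is cut away, so fingers at the phone's long sides there may go down to 60 mm above the bench.
- shuttle (a joint): Position of the shuttle, m: 0 = fully home under the platen (firm stop), 0.17 = fully out, along the press's +y. It starts drawn out 0.14 to 0.165, stays where it is left and takes 2 to 4 N to slide. It is 174 (x) x 94 (y) overall and runs on rails that reach to the press's y +240.
- shuttle_handle (a point): Centre of the red handle bar of the shuttle: 14 mm thick, 110 long along the press's x, 83 mm above the bench, 105 mm from the nest's centre on its +y side, clear all round; axes are those of the press.
- press: Blue bench press, fixed. Origin on the bench under the platen's centre, z up, pedal to its -x, shuttle out to its +y. Base 250 (x) x 130 (y) x 45 high; columns at x +-100, y 0; crosshead 250 x 90 from 175 to 220 mm above the bench. The platen's rubber pad hangs 96 mm above the bench and comes down 22.5 mm with the pedal, on to the phone when the shuttle is home.
- pedal (a joint): Angle of the pedal, rad: 0 = up, 0.30 = down on its stop. Sprung: it comes back up when released. At pedal_pad it takes about 4 N to start and 13 to 19 N to hold it at the stop with a phone in the press.
- pedal_pad (a point): Point to press: top of the yellow pedal's black rubber tread, on its centre line, 105 mm from the hinge, 66 mm above the bench when up and 35 mm at the stop. The hinge lies along the press's y, at press x -100, 28 mm above the bench. The tread is 78 wide, from 43 to 127 mm from the hinge, sloping up away from the press by 0.30 rad when up, level at the stop.
- driver: Screwdriver with red handle, 160 long, lying on the bench; a bystander, as are the following.
- spool: Small metal spool, 40 across, 23 high, on the bench.
- battery: Flat black phone battery, 90 x 36 x 5, on the bench.
- flux: Small bottle with blue cap, 40 across, 90 high.
- jar: Low amber jar with black lid, 48 across, 35 high.
- phone2: Another phone, white with black screen up, 138 x 66 x 8, at the back.
- screwbox: White divided screw box, 80 x 60 x 22, on the bench at the right.
Mind the look-alikes: they are no part of the job. Of the things that look like the phone, the larger one is meant.

How it is judged:
By the outcome, as a careful person would: the job done as asked, in the order asked, and still so for the second after the job is handed in, with the robot touching nothing.
It also fails if it takes over 72 s, if anything falls off the work surface, if the arm or the gripper's body presses on something with over 40 N, if the wrist force passes 120 N, or if a joint passes its speed limit or range.

ROBOT

A 6-joint arm with a two-finger parallel gripper is mounted at the origin on the work surface. World frame = base frame: x ahead of the robot, y to its left, z up, the work surface at z = 0. Lengths are in m, angles in rad, forces in N, time in s.
With the tool pointing down it reaches from about 0.375 to 0.75 m from the base axis. Payload 9 kg.
Tool frame: the origin (TCP) lies at the very end of the fingers, on their centre line; the grasp point (between the pads) lies 19 mm behind it; z points along the fingers, y is the line along which they close (so a half turn about z gives the same grasp; the last joint's range is limited). The gripper opens to 85 mm and grips with 20 to 120 N. Pads are 22 mm wide; open, the fingers measure 114 mm over their backs; the gripper's body (76 mm by 85 mm) begins 54 mm behind the grasp point. The pads swing forward as they close: fully open they stand 13 mm farther back than shut.
Start: joints at [-1.33, 0.104, 0.097, 1.564, 0, 1.353], TCP at [0.266, -0.538, 0.231] pointing down, gripper open.
Joint ranges: [-2.99, 2.99], [-0.84, 1.86], [-1.1, 1.16], [-1.84, 2.11], [-1.51, 1.56], [-3.14, 3.14]. Speed limits (rad/s): [2.22, 2.22, 2.57, 3.14, 3.14, 3.14].

INTERFACE

Orientations are given as [roll, pitch, yaw] about the fixed x, y, z axes, in that order (R = Rz(yaw) Ry(pitch) Rx(roll)).
In Python, from cell import env, optics, models gives the robot as it stands.
- The arm moves only by the shell command python3 -m pendant 'ROWS'. ROWS is JSON, a list of rows, each a list of 3 entries, a list of its own where there are three numbers: the shift along the tool's x, y, z in cm, then the turn, a rotation vector about the tool's x, y, z in degrees, then the finger opening in cm, from 0 to 8.54. In form: [[[dx, dy, dz], [ax, ay, az], gripper], ...]. A call has 1 to 20 rows; each row is the pose to reach, as a shift and turn from the pose commanded when the call began, along the tool's axes at that moment; what a row does not reach only later rows make up. A row lasts 1/12 s, in which the tool goes at most 41.7 mm and 7.16 degrees, less where a joint would pass 70% of its speed; a pose out of reach is approached as far as the arm can. A call with a gripper value outside its range is refused whole. The fingers move at their own pace and stop on an object; the grip force is fixed at half the most. Time passes only in rows, so rows that repeat a pose let the fingers close. It gives the time, the measured TCP pose, the force, the opening and the grip force at its end, in the units of the state.
- env.sense(): the state, without advancing time (a new reading comes with each control period).
- optics.capture(name): name is "side" or "top"; returns (picture, depth): 480x640x3 uint8, red, green, blue; 480x640 float32, m along the optical axis (not along the pixel's ray), 0 where there is no reading.
- optics.get_calibration(name): a dict with "mtx" (3x3 intrinsics, pixels), "R" (3x3) and "t" (3): a world point X has camera coordinates R X + t. Camera axes: x right, y down, z forward; pixel columns grow to the right and rows downward; lengths in m; the calibration is good to about 2 mm. A picture is of the moment at which its call begins. get_calibration takes no time and is no camera call.
- env.finish_job(): hands the job in; it is judged then, once.
Trained networks look in the newest picture that a camera, given by its name, has taken for a name from the list of things; names that differ only in an ending like _2 or _b are one class to them, and where a whole thing is asked for, a point or a joint stands for the part that bears it (a point fixed in the world has none). Each returns a list of dicts, best first, with "p" (0 to 1); they miss things now and then, are a little off and sometimes report something else, mostly with a low value. They report only what shows in the picture. A call takes as long as a camera call. They do not tell look-alikes from the thing itself.
- models.silhouettes(query, camera): "region" (480x640 bool, what is visible of it).
- models.place_of(query, camera): "position" ([x, y, z] in m, in world coordinates, good to about 4 mm: a listed point, or the origin of a listed thing).
The state is a dict: "time_s": time; "q": joint angles; "qd": joint speeds; "effort": joint torques, N m; "eef_pos": TCP position; "eef_rot": TCP orientation; "wrist_force": force on the tool from outside, world axes, zero at the start; "ft_torque": the same for the moment, N m; "gripper_width": opening from 0.0 (shut) to 1.0 (fully open); "grip_force": force on a finger pad.
Only numpy, scipy, OpenCV 4.12 (cv2) and the standard library are available. Lean on these libraries where they do the work, as an engineer would, in place of code of your own. Each camera call takes 0.05 s, during which the arm holds its last target. There are 200 camera calls.

## Working session

There is one attempt and no reset: what is moved stays moved. The work goes in short steps, Python scripts to look and compute and a shell command to move; the robot and the scene stay as the last step left them, time stands still between calls to the robot, and variables do not carry over. Pictures are saved under pics/ and viewed, at most 14 in all, crops included, and the job is handed in when it is done.

```bash
mkdir -p pics; ls; python3 - <<'E'
from cell import env,optics,models
import cv2,numpy as np
for c in ("top","side"):
    p,d=optics.capture(c); cv2.imwrite(f"pics/{c}0.png",p[:,:,::-1]); np.save(f"pics/{c}0d.npy",d)
    k=optics.get_calibration(c); print(c,k["mtx"].tolist(),k["R"].round(3).tolist(),k["t"].round(3).tolist())
    for n in ("phone","lamp","mat","nest","shuttle_handle","press","pedal_pad"):
        print(n,[(np.round(r["position"],3).tolist(),round(r["p"],2)) for r in models.place_of(n,c)[:4]])
s=env.sense();print({k:np.round(v,3).tolist() for k,v in s.items()})
E
```

```text
pics
top [[543.0745890941522, 0.0, 326.5441305489977], [0.0, 543.0745890941522, 237.88499037741568], [0.0, 0.0, 1.0]] [[-0.003, -1.0, 0.016], [-0.998, 0.002, -0.068], [0.068, -0.016, -0.998]] [0.009, 0.57, 1.51]
phone [([0.806, -0.082, 0.002], 0.9), ([0.505, 0.503, -0.0], 0.74), ([0.637, -0.241, 0.001], 0.65), ([0.517, 0.291, 0.015], 0.64)]
lamp [([0.57, 0.305, -0.002], 0.67), ([0.783, 0.145, 0.002], 0.66)]
mat [([0.429, 0.093, -0.001], 0.92)]
nest [([0.628, -0.087, 0.065], 0.6), ([0.518, 0.291, 0.013], 0.45)]
shuttle_handle [([0.615, 0.016, 0.079], 0.79)]
press [([0.635, -0.241, 0.003], 0.93)]
pedal_pad [([0.445, -0.259, 0.071], 0.78), ([0.613, 0.017, 0.084], 0.28)]
side [[496.8235964943712, 0.0, 315.96084890757277], [0.0, 496.8235964943712, 238.75878446612114], [0.0, 0.0, 1.0]] [[-0.951, -0.307, -0.021], [-0.199, 0.665, -0.72], [0.235, -0.681, -0.694]] [0.551, 0.156, 1.025]
phone [([0.519, 0.292, 0.012], 0.78), ([0.775, 0.066, -0.002], 0.7), ([0.803, -0.082, 0.002], 0.6)]
lamp [([0.569, 0.306, 0.001], 0.81)]
mat [([0.436, 0.092, 0.003], 0.97)]
nest [([0.63, -0.086, 0.071], 0.66)]
shuttle_handle [([0.616, 0.017, 0.082], 0.92)]
press [([0.636, -0.242, 0.003], 0.69)]
pedal_pad [([0.447, -0.261, 0.067], 0.82), ([0.785, 0.146, -0.001], 0.7)]
{'time_s': 0.8, 'q': [-1.33, 0.104, 0.097, 1.564, -0.0, 1.353], 'qd': [0.0, 0.0, 0.001, -0.001, 0.001, -0.0], 'effort': [0.002, -55.671, 50.375, 0.0, -0.0, 0.0], 'eef_pos': [0.266, -0.538, 0.231], 'eef_rot': [3.141, 0.0, 0.459], 'wrist_force': [-0.287, 0.16, 0.305], 'ft_torque': [0.031, 0.003, 0.03], 'grip_force': 0.0, 'gripper_width': 1.001}
```

View pictures.

View pics/top0.png

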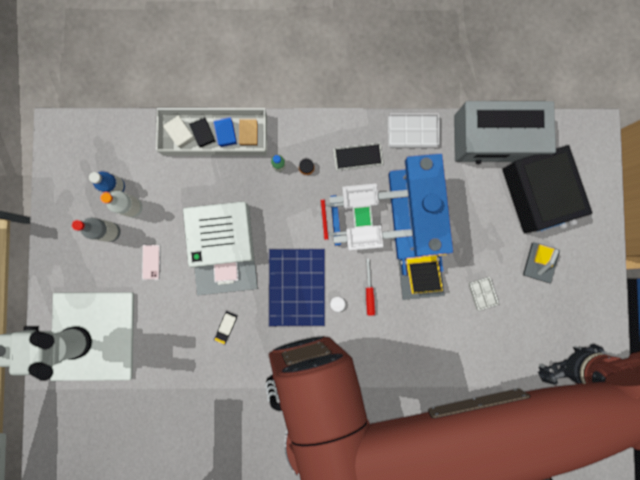

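View pics/side0.png

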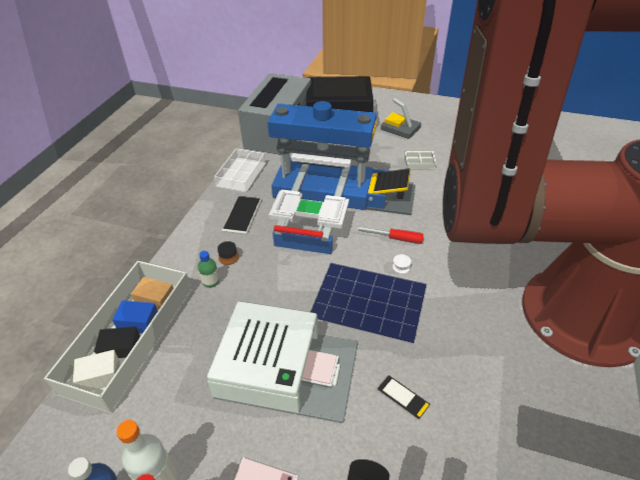

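```bash
cat > h.py <<'E'
from cell import env,optics,models
import cv2,numpy as np
from scipy.spatial.transform import Rotation as Rn
def cloud(c,d):
    k=optics.get_calibration(c); v,u=np.mgrid[0:480,0:640]
    P=np.stack([(u-k["mtx"][0,2])/k["mtx"][0,0]*d,(v-k["mtx"][1,2])/k["mtx"][1,1]*d,d],-1)
    return (P-k["t"])@k["R"]
def rect(xy):
    (c,s,a)=cv2.minAreaRect((xy*1000).astype(np.float32)); return np.round(c,1).tolist(),np.round(s,1).tolist(),round(a,1)
def px(c,X):
    k=optics.get_calibration(c); q=k["mtx"]@(k["R"]@np.array(X)+k["t"]); return q[:2]/q[2]
def st():
    s=env.sense(); print({k:np.round(s[k],4).tolist() for k in("time_s","eef_pos","eef_rot","wrist_force","gripper_width","grip_force")}); return s
E
python3 - <<'E'
from h import *
for c in("top","side"):
    p=cv2.imread(f"pics/{c}0.png"); d=np.load(f"pics/{c}0d.npy"); X=cloud(c,d)
    hsv=cv2.cvtColor(p,cv2.COLOR_BGR2HSV); H,S,V=[hsv[...,i].astype(int) for i in range(3)]
    ok=d>0
    def box(m,x0,x1,y0,y1,z0,z1): return m&ok&(X[...,0]>x0)&(X[...,0]<x1)&(X[...,1]>y0)&(X[...,1]<y1)&(X[...,2]>z0)&(X[...,2]<z1)
    T=np.ones_like(ok)
    def rep(n,m,er=0):
        if er: m=cv2.erode(m.astype(np.uint8),np.ones((3,3)))>0
        n_,l,s_,_=cv2.connectedComponentsWithStats(m.astype(np.uint8)); 
        if n_<2: print(c,n,"none");return
        m=l==1+np.argmax(s_[1:,4]); Q=X[m]
        print(c,n,m.sum(),rect(Q[:,:2]),"z",np.round(np.percentile(Q[:,2],[5,50,95])*1000,1))
    rep("pink",box((H>165)|(H<12),.3,.56,.22,.36,.01,.05)&(S>20))
    rep("visphone",box(T,.40,.5,.22,.36,.0175,.05))
    rep("hood",box(T,.4,.8,.15,.45,.07,.1))
    rep("plate",box(T,.3,.5,.15,.45,.004,.011))
    rep("mat",box((H>100)&(H<135)&(S>80),.3,.56,-.05,.25,-.01,.02))
    rep("cross",box((H>95)&(H<125)&(S>100),.45,.85,-.4,-.12,.205,.235))
    rep("handle",box(((H>170)|(H<8))&(S>120),.5,.75,-.05,.06,.06,.11))
    rep("shuttle",box((S<50),.5,.75,-.15,-.02,.058,.09))
    rep("green",box((H>45)&(H<80)&(S>100),.5,.75,-.2,0.03,.04,.09))
    rep("pedal",box((H>18)&(H<35)&(S>120),.38,.53,-.33,-.18,.03,.09))
E
python3 - <<'E'
import cv2
p=cv2.imread("pics/top0.png")[190:310,130:290]
q=cv2.imread("pics/side0.png")[290:430,200:387]
cv2.imwrite("pics/crop1.png",cv2.hconcat([cv2.resize(p,(400,300),interpolation=2),cv2.resize(q,(400,300),interpolation=2)]))
E
```

```text
top pink 307 ([478.4, 289.5], [43.1, 56.8], 4.3) z [19.5 25.  30.7]
top visphone 390 ([472.5, 289.8], [66.0, 50.2], 89.8) z [19.1 24.7 30.5]
top hood 3705 ([579.9, 305.6], [160.8, 171.4], 6.1) z [73.8 79.  84.4]
top plate 861 ([456.0, 297.7], [86.6, 200.1], 1.6) z [ 4.5  7.9 10.7]
top mat 4034 ([432.6, 94.1], [153.1, 215.0], 89.9) z [-1.7  4.1  9.6]
top cross 3134 ([640.1, -242.9], [246.7, 90.6], 5.5) z [215.9 220.9 225.4]
top handle 151 ([616.6, 15.1], [104.1, 10.2], 5.4) z [84.7 90.2 95.5]
top shuttle 1575 ([626.1, -78.9], [174.3, 125.6], 5.5) z [62.5 69.2 78.1]
top green 248 ([626.3, -89.5], [48.0, 39.1], 6.1) z [63.6 68.5 73.5]
top pedal 367 ([468.3, -259.6], [97.8, 87.6], 5.0) z [40.7 50.  72.3]
side pink 831 ([478.9, 289.8], [53.5, 64.8], 4.5) z [22.9 25.6 28.1]
side visphone 868 ([474.9, 290.9], [53.2, 67.2], 3.0) z [20.8 25.3 28. ]
side hood 7250 ([578.0, 305.8], [160.6, 172.5], 5.8) z [76.7 79.7 82. ]
side plate 2204 ([462.0, 291.5], [89.0, 177.1], 5.2) z [ 6.7  9.3 10.8]
side mat 5432 ([430.7, 94.1], [162.9, 217.1], 90.0) z [2.4 4.9 7.4]
side cross 2284 ([637.9, -241.9], [248.6, 98.2], 6.0) z [207.9 221.6 224.7]
side handle 280 ([614.5, 18.0], [108.4, 15.4], 6.0) z [82.8 89.2 92.9]
side shuttle 1608 ([624.9, -85.3], [179.3, 128.4], 0.8) z [61.3 69.5 77.4]
side green 263 ([624.2, -90.2], [54.0, 49.8], 6.4) z [67.2 69.8 72. ]
side pedal 234 ([465.1, -255.8], [96.1, 88.7], 5.2) z [43.7 49.9 70.4]
```

View pics/crop1.png

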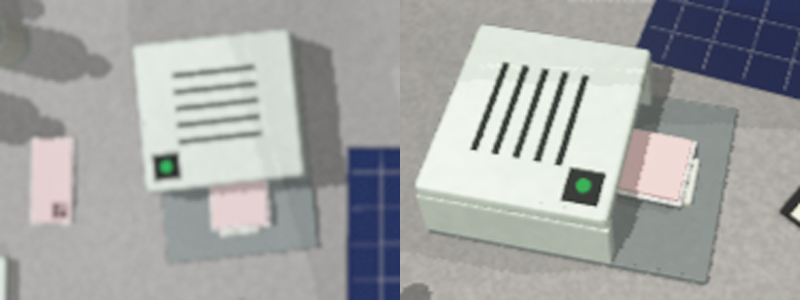

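```bash
cat >> h.py <<'E'
def Rt(psi_deg,tilt=0):  # tool y along phone y (phone yaw psi), fingers leaning toward phone +x by tilt
    p,t=np.radians([psi_deg,tilt]); y=np.array([-np.sin(p),np.cos(p),0]); u=np.array([np.cos(p),np.sin(p),0])
    z=np.sin(t)*u-np.cos(t)*np.array([0,0,1.]); return np.stack([np.cross(y,z),y,z],1)
def go(pos,R):
    s=env.sense(); R0=Rn.from_euler("xyz",s["eef_rot"]).as_matrix()
    print("shift cm",(R0.T@(np.array(pos)-s["eef_pos"])*100).round(2).tolist(),"turn deg",np.degrees(Rn.from_matrix(R0.T@R).as_rotvec()).round(1).tolist())
E
python3 - <<'E'
from h import *
go([.45,-.15,.29],Rn.from_euler("xyz",[np.pi,0,1.85]).as_matrix())
E
```

```text
shift cm [33.7, -26.63, -5.87] turn deg [0.0, 0.0, -79.7]
```

```bash
python3 -m pendant '[[[8,-6,-5.9],[0,0,-20],8.54],[[34,-26.6,-5.9],[0,0,-80],8.54],[[34,-26.6,-5.9],[0,0,-80],8.54],[[34,-26.6,-5.9],[0,0,-80],8.54],[[34,-26.6,-5.9],[0,0,-80],8.54],[[34,-26.6,-5.9],[0,0,-80],8.54],[[34,-26.6,-5.9],[0,0,-80],8.54],[[34,-26.6,-5.9],[0,0,-80],8.54],[[34,-26.6,-5.9],[0,0,-80],8.54],[[34,-26.6,-5.9],[0,0,-80],8.54],[[34,-26.6,-5.9],[0,0,-80],8.54],[[34,-26.6,-5.9],[0,0,-80],8.54],[[34,-26.6,-5.9],[0,0,-80],8.54]]'; python3 - <<'E'
from h import *
st(); go([.467,.2887,.12],Rt(4.4,8))
E
```

```text
time_s: 1.88
eef_pos: [0.4532, -0.1479, 0.2906]
eef_rot: [3.141, 0.001, 1.858]
wrist_force: [0.2, -0.4, 0.6]
gripper_width: 1.001
grip_force: 0.0
{'time_s': 1.8833, 'eef_pos': [0.4532, -0.1479, 0.2906], 'eef_rot': [3.1413, 0.0007, 1.8582], 'wrist_force': [0.1585, -0.4069, 0.5858], 'gripper_width': 1.0006, 'grip_force': 0.0}
shift cm [41.49, 13.69, 17.03] turn deg [-5.5, -6.7, -77.8]
```

```bash
python3 -m pendant '[[[20,6,4],[-3,-3,-40],8.54],[[41.5,13.7,17],[-5.5,-6.7,-77.8],8.54],[[41.5,13.7,17],[-5.5,-6.7,-77.8],8.54],[[41.5,13.7,17],[-5.5,-6.7,-77.8],8.54],[[41.5,13.7,17],[-5.5,-6.7,-77.8],8.54],[[41.5,13.7,17],[-5.5,-6.7,-77.8],8.54],[[41.5,13.7,17],[-5.5,-6.7,-77.8],8.54],[[41.5,13.7,17],[-5.5,-6.7,-77.8],8.54],[[41.5,13.7,17],[-5.5,-6.7,-77.8],8.54],[[41.5,13.7,17],[-5.5,-6.7,-77.8],8.54],[[41.5,13.7,17],[-5.5,-6.7,-77.8],8.54],[[41.5,13.7,17],[-5.5,-6.7,-77.8],8.54],[[41.5,13.7,17],[-5.5,-6.7,-77.8],8.54]]'; python3 - <<'E'
from h import *
st(); go([.467,.2887,.04],Rt(4.4,8)); go([.467,.2887,.009],Rt(4.4,8))
p,d=optics.capture("side"); cv2.imwrite("pics/side1.png",p[240:440,180:440,::-1].repeat(3,0).repeat(3,1)[:600,:780])
X=cloud("side",d); hsv=cv2.cvtColor(p,cv2.COLOR_RGB2HSV)
m=((hsv[...,0]>165)|(hsv[...,0]<12))&(hsv[...,1]>20)&(X[...,2]<.04)&(X[...,2]>.015)&(X[...,0]>.42)&(X[...,0]<.56)&(abs(X[...,1]-.29)<.06)
print(m.sum(),rect(X[m][:,:2]))
E
```

```text
time_s: 2.97
eef_pos: [0.4668, 0.2886, 0.118]
eef_rot: [3.141, 0.137, -3.068]
wrist_force: [-0.4, 0.5, 0.0]
gripper_width: 0.999
grip_force: 0.0
{'time_s': 2.9667, 'eef_pos': [0.4668, 0.2886, 0.118], 'eef_rot': [3.1412, 0.1368, -3.0684], 'wrist_force': [-0.3847, 0.4579, 0.0222], 'gripper_width': 0.9985, 'grip_force': 0.0}
shift cm [1.05, 0.0, 7.73] turn deg [-0.0, -0.2, -0.2]
shift cm [1.47, 0.0, 10.8] turn deg [-0.0, -0.2, -0.2]
764 ([478.5, 291.5], [54.1, 62.4], 6.7)
```

View pics/side1.png

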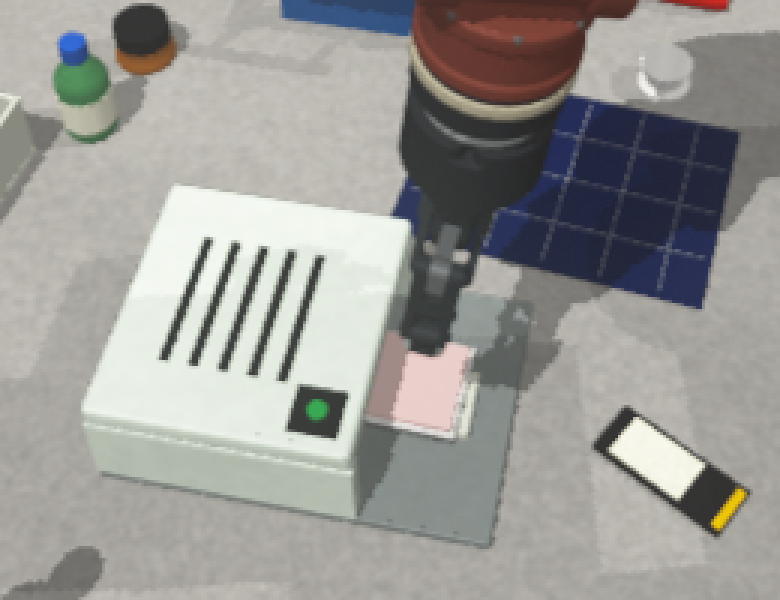

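```bash
python3 -m pendant '[[[0.5,0,4],[0,0,0],8.54],[[1.1,0,8],[0,0,0],8.54],[[1.2,0,9],[0,0,0],8.54],[[1.3,0,10],[0,0,0],8.54],[[1.4,0,10.4],[0,0,0],8.54],[[1.5,0,10.8],[0,0,0],8.54],[[1.5,0,10.8],[0,0,0],8.54],[[1.5,0,10.8],[0,0,0],8.54]]'
```

```text
time_s: 3.68
eef_pos: [0.4692, 0.2882, 0.0129]
eef_rot: [3.14, 0.142, -3.068]
wrist_force: [-0.2, -0.1, 1.0]
gripper_width: 1.0
grip_force: 0.0
```

```bash
python3 -m pendant '[[[0.05,0,0.2],[0,0,0],8.54],[[0.05,0,0.4],[0,0,0],8.54],[[0.05,0,0.4],[0,0,0],8.54],[[0.05,0,0.4],[0,0,0],7.5],[[0.05,0,0.4],[0,0,0],7],[[0.05,0,0.4],[0,0,0],6],[[0.05,0,0.4],[0,0,0],5],[[0.05,0,0.4],[0,0,0],5],[[0.05,0,0.4],[0,0,0],5],[[0.05,0,0.4],[0,0,0],5]]'; python3 - <<'E'
from h import *
st()
p,d=optics.capture("side"); cv2.imwrite("pics/side2.png",p[290:410,270:430,::-1].repeat(5,0).repeat(5,1))
E
```

```text
time_s: 4.52
eef_pos: [0.4685, 0.2882, 0.0077]
eef_rot: [3.14, 0.141, -3.068]
wrist_force: [-1.9, 0.8, 6.6]
gripper_width: 0.728
grip_force: 65.8
{'time_s': 4.5167, 'eef_pos': [0.4685, 0.2882, 0.0077], 'eef_rot': [3.1403, 0.1407, -3.0678], 'wrist_force': [-1.8732, 0.799, 6.5649], 'gripper_width': 0.7281, 'grip_force': 65.7905}
```

View pics/side2.png

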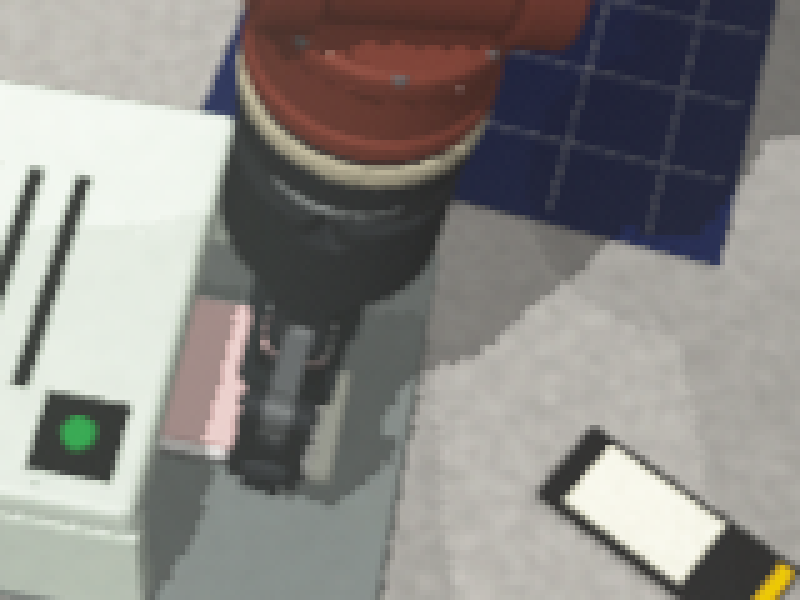

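```bash
python3 -m pendant '[[[0,0,-0.3],[0,0,0],5],[[-0.1,0,-0.6],[0,0,0],5],[[1,0,-0.75],[0,0,0],5],[[3,0,-1],[0,0,0],5],[[5,0,-1.3],[0,0,0],5],[[7,0,-1.6],[0,0,0],5],[[9,0,-1.9],[0,0,0],5],[[11,0,-2.2],[0,0,0],5],[[12.8,0,-2.4],[0,0,0],5],[[12.6,0,-4],[0,0,0],5],[[12.3,0,-6],[0,0,0],5],[[12,0,-7.8],[0,0,0],5],[[12,0,-7.8],[0,0,0],5],[[12,0,-7.8],[0,0,0],5],[[12,0,-7.8],[0,0,0],5]]'; python3 - <<'E'
from h import *
s=st()
p,d=optics.capture("side"); cv2.imwrite("pics/side3.png",p[240:440,180:440,::-1].repeat(3,0).repeat(3,1))
X=cloud("side",d); hsv=cv2.cvtColor(p,cv2.COLOR_RGB2HSV)
m=((hsv[...,0]>165)|(hsv[...,0]<12))&(hsv[...,1]>20)&(X[...,2]<.11)&(X[...,2]>.04)&(X[...,0]>.3)&(X[...,0]<.52)&(abs(X[...,1]-.285)<.06)
Q=X[m]; print(m.sum(),rect(Q[:,:2])); A=np.c_[Q[:,:2],np.ones(len(Q))]; print(np.linalg.lstsq(A,Q[:,2],rcond=None)[0], np.percentile(Q[:,0],[2,98]))
# mat placement: phone centre over mat centre, phone yaw 0 ; TCP 49 mm behind the centre
go([.431-.048,.094,.08],Rt(0,8))
E
```

```text
time_s: 5.82
eef_pos: [0.3383, 0.278, 0.0666]
eef_rot: [3.141, 0.139, -3.068]
wrist_force: [0.1, -0.3, -1.6]
gripper_width: 0.723
grip_force: 66.4
{'time_s': 5.8167, 'eef_pos': [0.3383, 0.278, 0.0666], 'eef_rot': [3.1412, 0.1386, -3.068], 'wrist_force': [0.1142, -0.3082, -1.5797], 'gripper_width': 0.7229, 'grip_force': 66.3826}
1838 ([388.7, 281.8], [122.8, 67.4], 3.1)
[-0.01223454  0.00076021  0.08849458] [0.34463139 0.4467234 ]
shift cm [-3.29, -18.68, -0.94] turn deg [0.6, -0.1, 4.2]
```

View pics/side3.png

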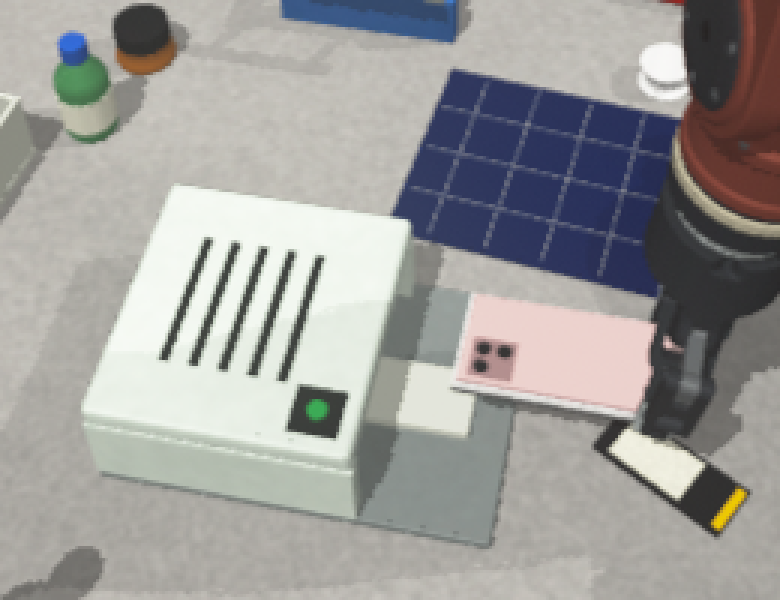

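```bash
python3 - <<'E'
from h import *
go([.402,.094,.07],Rt(0,8));go([.402,.094,.02],Rt(0,8));go([.402,.094,-.0015],Rt(0,8))
E
```

```text
shift cm [-5.03, -18.82, 0.32] turn deg [0.6, -0.1, 4.2]
shift cm [-4.34, -18.82, 5.27] turn deg [0.6, -0.1, 4.2]
shift cm [-4.05, -18.82, 7.4] turn deg [0.6, -0.1, 4.2]
```

```bash
python3 -m pendant '[[[-0.8,-3,0],[0,0,1],5],[[-1.6,-6,0],[0.2,0,2],5],[[-2.4,-9,0],[0.3,0,3],5],[[-3.2,-12,0.2],[0.4,0,4],5],[[-4,-15,0.3],[0.6,0,4.2],5],[[-5,-18.8,0.3],[0.6,0,4.2],5],[[-4.8,-18.8,1.5],[0.6,0,4.2],5],[[-4.6,-18.8,3],[0.6,0,4.2],5],[[-4.4,-18.8,4.5],[0.6,0,4.2],5],[[-4.3,-18.8,5.5],[0.6,0,4.2],5],[[-4.2,-18.8,6.2],[0.6,0,4.2],5],[[-4.1,-18.8,6.7],[0.6,0,4.2],5],[[-4.1,-18.8,7],[0.6,0,4.2],5],[[-4.1,-18.8,7],[0.6,0,4.2],5],[[-4.1,-18.8,7],[0.6,0,4.2],5]]'
```

```text
time_s: 7.12
eef_pos: [0.4031, 0.0948, 0.0043]
eef_rot: [3.141, 0.14, -3.142]
wrist_force: [-0.8, -0.1, -1.5]
gripper_width: 0.725
grip_force: 66.6
```

Not yet touching; lower in small steps until contact.

```bash
python3 -m pendant '[[[0.05,0,0.2],[0,0,0],5],[[0.05,0,0.4],[0,0,0],5],[[0.08,0,0.55],[0,0,0],5],[[0.08,0,0.55],[0,0,0],5]]'
```

```text
time_s: 7.45
eef_pos: [0.4032, 0.0946, -0.0013]
eef_rot: [3.141, 0.141, 3.141]
wrist_force: [0.3, -0.2, -1.2]
gripper_width: 0.727
grip_force: 67.8
```

```bash
python3 -m pendant '[[[0,0,0.1],[0,0,0],5],[[0,0,0.2],[0,0,0],5],[[0,0,0.2],[0,0,0],5]]'; python3 -m pendant '[[[0,0,0.08],[0,0,0],5],[[0,0,0.15],[0,0,0],5],[[0,0,0.15],[0,0,0],5]]'
```

```text
time_s: 7.7
eef_pos: [0.4035, 0.0946, -0.0018]
eef_rot: [3.141, 0.14, 3.141]
wrist_force: [-12.5, 1.5, 21.3]
gripper_width: 0.725
grip_force: 79.8
time_s: 7.95
eef_pos: [0.4036, 0.0947, -0.002]
eef_rot: [3.141, 0.14, -3.141]
wrist_force: [-23.5, 0.5, 38.8]
gripper_width: 0.729
grip_force: 90.0
```

```bash
python3 -m pendant '[[[0,0,-0.2],[0,0,0],5],[[0,0,-0.25],[0,0,0],5],[[0,0,-0.25],[0,0,0],5]]'; python3 -m pendant '[[[0,0,0],[0,0,0],7],[[0,0,0],[0,0,0],8.54],[[0,0,0],[0,0,0],8.54],[[0,0,0],[0,0,0],8.54],[[0,0,0],[0,0,0],8.54],[[0,0,-1],[0,0,0],8.54],[[0,0,-4],[0,0,0],8.54],[[0,0,-7],[0,0,0],8.54],[[0,0,-10],[0,0,0],8.54],[[0,0,-10],[0,0,0],8.54],[[0,0,-10],[0,0,0],8.54]]'; python3 - <<'E'
from h import *
st()
p,d=optics.capture("side"); cv2.imwrite("pics/side4.png",p[200:400,230:490,::-1].repeat(3,0).repeat(3,1))
for c in("side","top"):
    if c=="top": p,d=optics.capture("top")
    X=cloud(c,d); hsv=cv2.cvtColor(p,cv2.COLOR_RGB2HSV)
    m=((hsv[...,0]>165)|(hsv[...,0]<12))&(hsv[...,1]>15)&(hsv[...,2]>120)&(X[...,2]<.03)&(X[...,2]>.0)&(X[...,0]>.36)&(X[...,0]<.54)&(abs(X[...,1]-.094)<.07)&(d>0)
    n,l,sz,_=cv2.connectedComponentsWithStats(m.astype(np.uint8)); m=l==1+np.argmax(sz[1:,4])
    Q=X[m]; print(c,m.sum(),rect(Q[:,:2]),np.percentile(Q[:,2],[5,50,95]),[np.round(r["position"],4).tolist()+[round(r["p"],2)] for r in models.place_of("phone",c)[:4]])
E
```

```text
time_s: 8.2
eef_pos: [0.4035, 0.0946, -0.0016]
eef_rot: [3.141, 0.141, 3.141]
wrist_force: [-6.8, 0.2, 11.5]
gripper_width: 0.722
grip_force: 74.2
time_s: 9.12
eef_pos: [0.3903, 0.0944, 0.0989]
eef_rot: [3.141, 0.144, 3.141]
wrist_force: [-0.1, 0.3, 0.6]
gripper_width: 0.999
grip_force: 0.0
{'time_s': 9.1167, 'eef_pos': [0.3903, 0.0944, 0.0989], 'eef_rot': [3.1413, 0.144, 3.1413], 'wrist_force': [-0.1022, 0.3411, 0.5803], 'gripper_width': 0.9992, 'grip_force': 0.0}
side 1342 ([451.7, 96.4], [128.4, 63.9], 2.2) [0.01204823 0.01479454 0.01731609] [[0.8044, -0.083, 0.0027, 0.98], [0.4547, 0.0939, 0.0013, 0.82]]
top 918 ([452.1, 94.0], [130.3, 60.2], 1.5) [0.00848982 0.01413662 0.01979335] [[0.8071, -0.0799, 0.0013, 0.87], [0.5053, 0.504, -0.0011, 0.85], [0.4527, 0.0956, 0.0028, 0.78]]
```

View pics/side4.png

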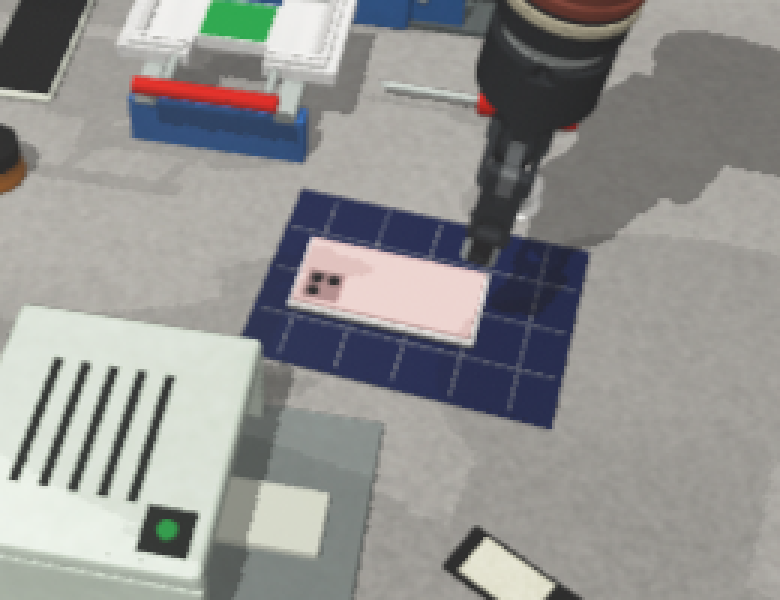

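```bash
python3 - <<'E'
from h import *
go([.452,.0947,.05],Rt(0.3,0));go([.452,.0947,-.001],Rt(0.3,0))
E
```

```text
shift cm [-5.68, 0.0, 5.35] turn deg [0.0, 7.9, -0.3]
shift cm [-4.98, -0.0, 10.4] turn deg [0.0, 7.9, -0.3]
```

```bash
python3 -m pendant '[[[-3,0,1],[0,4,0],8.54],[[-5.7,0,5.3],[0,7.9,-0.3],8.54],[[-5.7,0,5.3],[0,7.9,-0.3],8.54],[[-5.4,0,7.5],[0,7.9,-0.3],8.54],[[-5.2,0,9],[0,7.9,-0.3],8.54],[[-5.1,0,9.8],[0,7.9,-0.3],8.54],[[-5,0,10.2],[0,7.9,-0.3],8.54],[[-5,0,10.2],[0,7.9,-0.3],8.54],[[-5,0,10.2],[0,7.9,-0.3],8.54]]'
```

```text
time_s: 10.07
eef_pos: [0.4533, 0.0946, 0.0038]
eef_rot: [3.141, 0.004, -3.136]
wrist_force: [-0.1, -0.1, 0.1]
gripper_width: 1.007
grip_force: 0.0
```

```bash
python3 -m pendant '[[[0,0,0.25],[0,0,0],8.54],[[0.1,0,0.45],[0,0,0],8.54],[[0.1,0,0.45],[0,0,0],7.5],[[0.1,0,0.45],[0,0,0],7],[[0.1,0,0.45],[0,0,0],6],[[0.1,0,0.45],[0,0,0],5],[[0.1,0,0.45],[0,0,0],5],[[0.1,0,0.45],[0,0,0],5],[[0.1,0,0.45],[0,0,0],5]]'
```

```text
time_s: 10.82
eef_pos: [0.4523, 0.0946, -0.0011]
eef_rot: [3.141, 0.003, -3.137]
wrist_force: [-3.5, 0.7, 8.6]
gripper_width: 0.724
grip_force: 65.4
```

```bash
python3 -m pendant '[[[0,0,-0.5],[0,0,0],5],[[0,0,-2],[0,0,0],5],[[0,0,-5],[0,0,0],5],[[0,0,-8],[0,0,0],5],[[0,0,-11],[0,0,0],5],[[0,0,-14.5],[0,0,0],5],[[0,0,-14.5],[0,0,0],5],[[0,0,-14.5],[0,0,0],5]]'; python3 - <<'E'
from h import *
s=st()
for c in("side","top"):
    p,d=optics.capture(c); X=cloud(c,d); hsv=cv2.cvtColor(p,cv2.COLOR_RGB2HSV); H,S=hsv[...,0].astype(int),hsv[...,1].astype(int)
    cv2.imwrite(f"pics/{c}5.png",p[...,::-1])
    def rep(n,m):
        m=m&(d>0); k,l,sz,_=cv2.connectedComponentsWithStats(m.astype(np.uint8)); m=l==1+np.argmax(sz[1:,4]); Q=X[m]; print(c,n,m.sum(),rect(Q[:,:2]),np.percentile(Q[:,2],[5,50,95]).round(4))
    near=lambda x,y,r:(abs(X[...,0]-x)<r)&(abs(X[...,1]-y)<r)
    rep("handle",((H>170)|(H<8))&(S>120)&near(.615,.016,.08)&(X[...,2]>.06)&(X[...,2]<.12))
    rep("green",(H>45)&(H<80)&(S>100)&near(.627,-.09,.06))
    rep("glass",((H>165)|(H<12))&(S>15)&near(s["eef_pos"][0],s["eef_pos"][1],.1)&(abs(X[...,2]-.155)<.02))
    for n in("nest","shuttle_handle"): print(n,[np.round(r["position"],4).tolist()+[round(r["p"],2)] for r in models.place_of(n,c)[:2]])
go([.6265,-.0883,.15],Rt(5.7,0))
E
```

```text
time_s: 11.48
eef_pos: [0.4529, 0.0944, 0.1449]
eef_rot: [3.142, 0.006, -3.137]
wrist_force: [0.0, -0.6, -2.4]
gripper_width: 0.722
grip_force: 66.1
{'time_s': 11.4833, 'eef_pos': [0.4529, 0.0944, 0.1449], 'eef_rot': [3.1415, 0.0058, -3.1367], 'wrist_force': [0.0016, -0.6332, -2.4006], 'gripper_width': 0.7216, 'grip_force': 66.1257}
side handle 287 ([614.2, 18.4], [108.1, 15.0], 6.9) [0.0827 0.0893 0.0931]
side green 264 ([624.3, -89.7], [53.0, 49.7], 3.8) [0.0669 0.0695 0.0717]
side glass 690 ([417.4, 94.4], [59.0, 63.1], 2.9) [0.1584 0.1607 0.1627]
nest [[0.6277, -0.0862, 0.0723, 0.65], [0.4351, 0.0887, 0.0015, 0.63]]
shuttle_handle [[0.6199, 0.0157, 0.078, 0.62]]
top handle 151 ([617.1, 15.3], [104.8, 10.2], 5.5) [0.0842 0.0902 0.0958]
top green 249 ([626.4, -89.5], [48.7, 38.7], 5.2) [0.0639 0.0687 0.0737]
top glass 8 ([512.2, 76.3], [5.3, 7.8], 0.5) [0.1523 0.1558 0.1604]
nest [[0.6263, -0.0902, 0.0653, 0.62]]
shuttle_handle [[0.6164, 0.0163, 0.0821, 0.83]]
shift cm [-17.5, -18.38, -0.87] turn deg [0.0, -0.0, -5.4]
```

```bash
python3 -m pendant '[[[-1.7,-1.8,-0.5],[0,0,-1],5],[[-3.7,-4,-0.5],[0,0,-2],5],[[-5.7,-6,-0.5],[0,0,-3],5],[[-7.7,-8.1,-0.5],[0,0,-4],5],[[-9.7,-10.2,-0.5],[0,0,-5],5],[[-11.7,-12.3,-0.5],[0,0,-5.4],5],[[-13.7,-14.4,-0.5],[0,0,-5.4],5],[[-15.7,-16.5,-0.5],[0,0,-5.4],5],[[-17,-18,-0.5],[0,0,-5.4],5],[[-17.4,-18.5,-0.5],[0,0,-5.4],5],[[-17.4,-18.5,-0.5],[0,0,-5.4],5],[[-17.4,-18.5,-0.5],[0,0,-5.4],5]]'; python3 - <<'E'
from h import *
st(); go([.626,-.089,.08],Rt(5.7,0)); go([.626,-.089,.066],Rt(5.7,0))
p,d=optics.capture("side"); cv2.imwrite("pics/side6.png",p[90:290,200:460,::-1].repeat(3,0).repeat(3,1))
E
```

```text
time_s: 12.78
eef_pos: [0.6257, -0.089, 0.1473]
eef_rot: [3.14, 0.0, -3.043]
wrist_force: [-0.7, -1.0, -0.8]
gripper_width: 0.724
grip_force: 66.1
{'time_s': 12.7833, 'eef_pos': [0.6257, -0.089, 0.1473], 'eef_rot': [3.1403, 0.0004, -3.0426], 'wrist_force': [-0.6874, -0.969, -0.7927], 'gripper_width': 0.7238, 'grip_force': 66.1447}
shift cm [-0.03, -0.01, 6.73] turn deg [0.1, 0.0, -0.0]
shift cm [-0.03, -0.01, 8.13] turn deg [0.1, 0.0, -0.0]
```

View pics/side6.png

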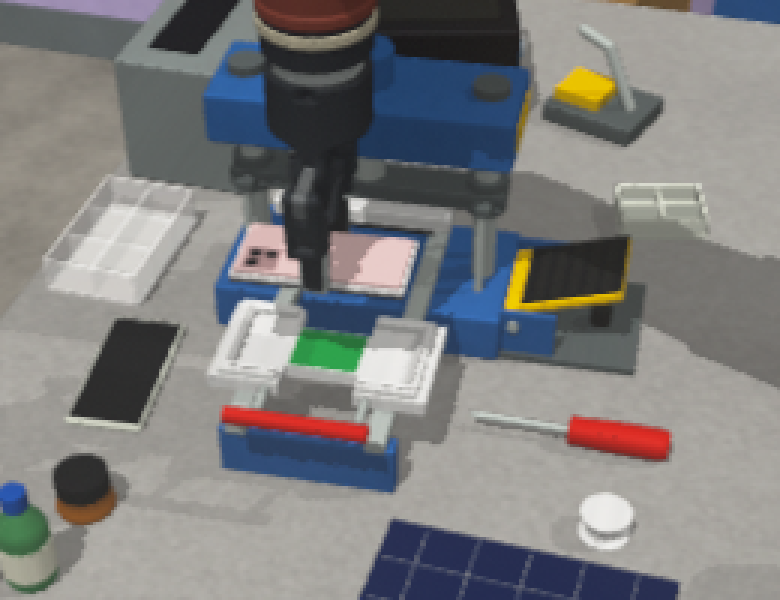

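```bash
python3 -m pendant '[[[0,0,1.5],[0,0,0],5],[[0,0,3],[0,0,0],5],[[0,0,4.5],[0,0,0],5],[[0,0,6],[0,0,0],5],[[0,0,7],[0,0,0],5],[[0,0,7.4],[0,0,0],5],[[0,0,7.6],[0,0,0],5],[[0,0,7.6],[0,0,0],5]]'; python3 -m pendant '[[[0,0,0.1],[0,0,0],5],[[0,0,0.2],[0,0,0],5],[[0,0,0.3],[0,0,0],5],[[0,0,0.4],[0,0,0],5],[[0,0,0.4],[0,0,0],5]]'
```

```text
time_s: 13.5
eef_pos: [0.6265, -0.0892, 0.0724]
eef_rot: [3.141, 0.002, -3.042]
wrist_force: [-0.1, 0.4, -1.2]
gripper_width: 0.727
grip_force: 66.1
time_s: 13.92
eef_pos: [0.6266, -0.0896, 0.0681]
eef_rot: [3.141, 0.002, -3.042]
wrist_force: [0.1, -1.0, -1.1]
gripper_width: 0.727
grip_force: 66.1
```

```bash
python3 -m pendant '[[[0,0,0.1],[0,0,0],5],[[0,0,0.2],[0,0,0],5],[[0,0,0.3],[0,0,0],5],[[0,0,0.3],[0,0,0],5]]'; python3 -m pendant '[[[0,0,0.08],[0,0,0],5],[[0,0,0.15],[0,0,0],5],[[0,0,0.15],[0,0,0],5]]'
```

```text
time_s: 14.25
eef_pos: [0.6264, -0.0895, 0.0648]
eef_rot: [3.141, 0.002, -3.042]
wrist_force: [0.6, -0.1, -1.8]
gripper_width: 0.724
grip_force: 66.1
time_s: 14.5
eef_pos: [0.6265, -0.0895, 0.0634]
eef_rot: [3.141, 0.002, -3.042]
wrist_force: [-0.7, 0.6, -1.9]
gripper_width: 0.727
grip_force: 66.1
```

```bash
python3 -m pendant '[[[0,0,0.05],[0,0,0],5],[[0,0,0.1],[0,0,0],5],[[0,0,0.1],[0,0,0],5]]'; python3 -m pendant '[[[0,0,0.05],[0,0,0],5],[[0,0,0.1],[0,0,0],5],[[0,0,0.1],[0,0,0],5]]'
```

```text
time_s: 14.75
eef_pos: [0.6266, -0.0896, 0.063]
eef_rot: [3.142, 0.002, -3.042]
wrist_force: [-1.9, -0.4, 1.6]
gripper_width: 0.727
grip_force: 66.5
time_s: 15.0
eef_pos: [0.6267, -0.0897, 0.0629]
eef_rot: [-3.141, 0.002, -3.042]
wrist_force: [-6.1, -0.1, 9.0]
gripper_width: 0.725
grip_force: 67.3
```

```bash
python3 -m pendant '[[[0,0,-0.1],[0,0,0],5],[[0,0,-0.1],[0,0,0],7],[[0,0,-0.1],[0,0,0],8.54],[[0,0,-0.1],[0,0,0],8.54],[[0,0,-0.1],[0,0,0],8.54],[[0,0,-0.1],[0,0,0],8.54],[[0,0,-1],[0,0,0],8.54],[[0,0,-4],[0,0,0],8.54],[[0,0,-8],[0,0,0],8.54],[[0,0,-11],[0,0,0],8.54],[[0,0,-11],[0,0,0],8.54]]'; python3 - <<'E'
from h import *
st()
p,d=optics.capture("side"); cv2.imwrite("pics/side7.png",p[130:250,240:400,::-1].repeat(5,0).repeat(5,1))
X=cloud("side",d); hsv=cv2.cvtColor(p,cv2.COLOR_RGB2HSV); H,S=hsv[...,0].astype(int),hsv[...,1].astype(int)
m=((H>165)|(H<12))&(S>15)&(S<110)&(abs(X[...,0]-.626)<.09)&(abs(X[...,1]+.089)<.045)&(abs(X[...,2]-.078)<.012)
k,l,sz,_=cv2.connectedComponentsWithStats(m.astype(np.uint8)); m=l==1+np.argmax(sz[1:,4]); Q=X[m]
A=np.c_[Q[:,:2]-[.626,-.089],np.ones(len(Q))]; print(m.sum(),rect(Q[:,:2]),np.linalg.lstsq(A,Q[:,2],rcond=None)[0].round(4))
E
```

```text
time_s: 15.92
eef_pos: [0.6294, -0.0906, 0.1803]
eef_rot: [-3.137, 0.012, -3.042]
wrist_force: [1.0, -0.7, 0.6]
gripper_width: 0.995
grip_force: 0.0
{'time_s': 15.9167, 'eef_pos': [0.6294, -0.0906, 0.1803], 'eef_rot': [-3.1372, 0.0116, -3.0423], 'wrist_force': [0.9607, -0.6535, 0.6115], 'gripper_width': 0.9951, 'grip_force': 0.0}
919 ([626.1, -90.2], [130.0, 64.2], 6.0) [ 0.0019 -0.0045  0.0788]
```

View pics/side7.png

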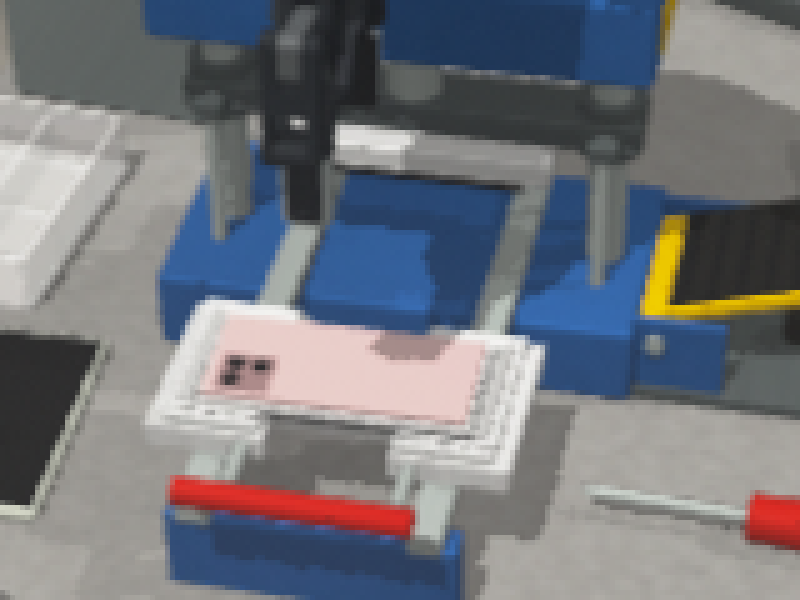

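```bash
python3 - <<'E'
from h import *
go([.611,.062,.18],Rt(5.7,0)); go([.611,.062,.073],Rt(5.7,0))
E
```

```text
shift cm [0.24, 15.34, -0.36] turn deg [-0.2, 0.5, -0.0]
shift cm [0.33, 15.37, 10.34] turn deg [-0.2, 0.5, -0.0]
```

```bash
python3 -m pendant '[[[0,4,0],[0,0.4,0],8],[[0,8,0],[0,0.4,0],5],[[0,12,0],[0,0.4,0],2],[[0.2,15.4,0],[0,0.4,0],0],[[0.2,15.4,0],[0,0.4,0],0],[[0.3,15.4,3],[0,0.4,0],0],[[0.3,15.4,6],[0,0.4,0],0],[[0.3,15.4,9],[0,0.4,0],0],[[0.3,15.4,10.4],[0,0.4,0],0],[[0.3,15.4,10.4],[0,0.4,0],0],[[0.3,15.4,10.4],[0,0.4,0],0],[[0.3,15.4,10.4],[0,0.4,0],0]]'
```

```text
time_s: 16.97
eef_pos: [0.6094, 0.0631, 0.0696]
eef_rot: [-3.141, -0.003, -3.043]
wrist_force: [-0.1, -0.1, 0.1]
gripper_width: 0.001
grip_force: 0.0
```

```bash
python3 -m pendant '[[[0,-1,-0.3],[0,0,0],0],[[0,-2,-0.3],[0,0,0],0],[[0,-2.6,-0.3],[0,0,0],0],[[0,-3.2,-0.3],[0,0,0],0],[[0,-4,-0.3],[0,0,0],0],[[0,-5,-0.3],[0,0,0],0],[[0,-6,-0.3],[0,0,0],0],[[0,-7,-0.3],[0,0,0],0],[[0,-8,-0.3],[0,0,0],0],[[0,-8,-0.3],[0,0,0],0]]'; python3 -m pendant '[[[0,-1,0],[0,0,0],0],[[0,-2,0],[0,0,0],0],[[0,-3,0],[0,0,0],0],[[0,-4,0],[0,0,0],0],[[0,-5,0],[0,0,0],0],[[0,-6,0],[0,0,0],0],[[0,-7,0],[0,0,0],0],[[0,-8,0],[0,0,0],0],[[0,-8.5,0],[0,0,0],0],[[0,-9,0],[0,0,0],0],[[0,-9,0],[0,0,0],0]]'
```

```text
time_s: 17.8
eef_pos: [0.6164, -0.0186, 0.0704]
eef_rot: [-3.141, -0.005, -3.044]
wrist_force: [-1.0, 0.6, -0.1]
gripper_width: -0.001
grip_force: 0.0
time_s: 18.72
eef_pos: [0.6256, -0.107, 0.0708]
eef_rot: [-3.141, -0.004, -3.043]
wrist_force: [-0.3, 0.8, 0.2]
gripper_width: -0.001
grip_force: 0.0
```

```bash
python3 -m pendant '[[[0,-0.3,0],[0,0,0],0],[[0,-0.6,0],[0,0,0],0]]'; python3 - <<'E'
from h import *
st()
p,d=optics.capture("side"); cv2.imwrite("pics/side8.png",p[110:260,230:430,::-1].repeat(4,0).repeat(4,1))
print([np.round(r["position"],4).tolist()+[round(r["p"],2)] for r in models.place_of("shuttle_handle","side")[:2]])
E
```

```text
time_s: 18.88
eef_pos: [0.626, -0.1115, 0.0708]
eef_rot: [3.141, -0.005, -3.042]
wrist_force: [-0.1, 2.9, 0.5]
gripper_width: -0.0
grip_force: 0.9
{'time_s': 18.8833, 'eef_pos': [0.626, -0.1115, 0.0708], 'eef_rot': [3.1413, -0.0045, -3.0418], 'wrist_force': [-0.0916, 2.9053, 0.5301], 'gripper_width': -0.0004, 'grip_force': 0.8683}
[[0.6297, -0.1314, 0.0794, 0.81]]
```

View pics/side8.png

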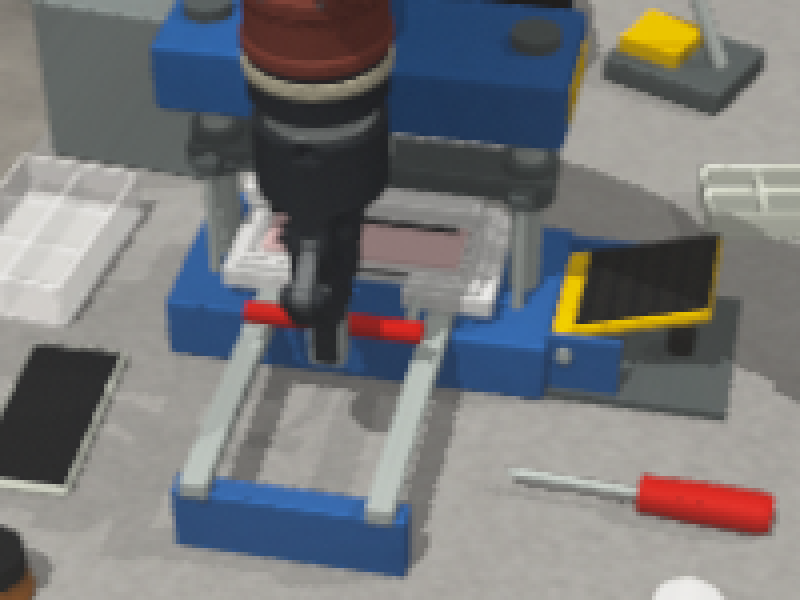

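```bash
python3 -m pendant '[[[0,-0.25,0],[0,0,0],0],[[0,-0.5,0],[0,0,0],0],[[0,-0.5,0],[0,0,0],0]]'; python3 -m pendant '[[[0,-0.1,0],[0,0,0],0],[[0,-0.2,0],[0,0,0],0],[[0,-0.2,0],[0,0,0],0]]';  python3 -m pendant '[[[0,-0.1,0],[0,0,0],0],[[0,-0.2,0],[0,0,0],0],[[0,-0.2,0],[0,0,0],0]]'
```

```text
time_s: 19.23
eef_pos: [0.6264, -0.1171, 0.0707]
eef_rot: [-3.141, -0.005, -3.042]
wrist_force: [0.1, 0.7, 0.5]
gripper_width: 0.0
grip_force: 0.1
time_s: 19.48
eef_pos: [0.6265, -0.1179, 0.0707]
eef_rot: [3.14, -0.005, -3.042]
wrist_force: [0.1, 4.3, 1.9]
gripper_width: 0.002
grip_force: 2.4
time_s: 19.73
eef_pos: [0.6265, -0.1182, 0.0707]
eef_rot: [3.137, -0.005, -3.041]
wrist_force: [0.1, 13.3, 3.7]
gripper_width: -0.001
grip_force: 6.3
```

```bash
python3 -m pendant '[[[0,1,0],[0,0,0],0],[[0,3,0],[0,0,0],0],[[0,5,-1],[0,0,0],0],[[0,5,-5],[0,0,0],0],[[0,5,-9],[0,0,0],0],[[0,5,-13],[0,0,0],0],[[4,5,-13],[0,0,0],0],[[8,5,-13],[0,0,0],0],[[12,5,-13],[0,0,0],0],[[16,5,-13],[0,0,0],0],[[18,5,-13],[0,0,0],0],[[18,5,-13],[0,0,0],0],[[18,5,-13],[0,0,0],0]]'; python3 - <<'E'
from h import *
st(); go([.442,-.2618,.20],Rt(5.7,0)); go([.442,-.2618,.07],Rt(5.7,0))
p,d=optics.capture("top"); cv2.imwrite("pics/top9.png",p[130:310,300:500,::-1].repeat(3,0).repeat(3,1))
for c in("side","top"):
    if c=="side": optics.capture("side")
    for n in("pedal_pad","shuttle_handle"): print(c,n,[np.round(r["position"],4).tolist()+[round(r["p"],2)] for r in models.place_of(n,c)[:2]])
X=cloud("top",d); hsv=cv2.cvtColor(p,cv2.COLOR_RGB2HSV); H,S,V=[hsv[...,i].astype(int) for i in range(3)]
m=(V<70)&(abs(X[...,0]-.45)<.06)&(abs(X[...,1]+.26)<.06)&(X[...,2]>.035)&(X[...,2]<.09); k,l,sz,_=cv2.connectedComponentsWithStats(m.astype(np.uint8)); m=l==1+np.argmax(sz[1:,4]); print(rect(X[m][:,:2]))
E
```

```text
time_s: 20.82
eef_pos: [0.4431, -0.0891, 0.202]
eef_rot: [-3.14, -0.004, -3.044]
wrist_force: [0.5, -1.6, -0.1]
gripper_width: 0.002
grip_force: 0.0
{'time_s': 20.8167, 'eef_pos': [0.4431, -0.0891, 0.202], 'eef_rot': [-3.1403, -0.0035, -3.0436], 'wrist_force': [0.457, -1.6254, -0.0908], 'gripper_width': 0.0021, 'grip_force': 0.0}
shift cm [1.8, -17.18, 0.23] turn deg [-0.1, -0.2, -0.1]
shift cm [1.75, -17.16, 13.23] turn deg [-0.1, -0.2, -0.1]
side pedal_pad [[0.4465, -0.2622, 0.0653, 0.66]]
side shuttle_handle [[0.6299, -0.1404, 0.0822, 0.85], [0.8068, -0.0826, 0.0012, 0.71]]
top pedal_pad [[0.445, -0.2571, 0.0699, 0.6]]
top shuttle_handle [[0.6276, -0.1382, 0.0796, 0.9]]
([461.0, -263.9], [76.5, 64.1], 7.8)
```

View pics/top9.png

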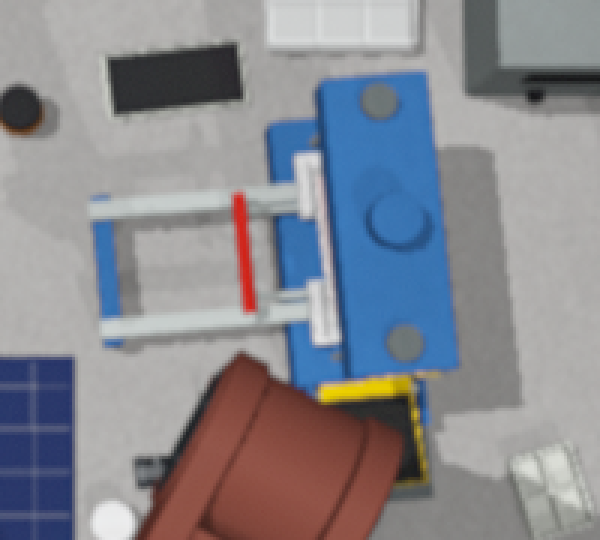

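```bash
python3 -m pendant '[[[0.5,-4,0],[0,0,0],0],[[1,-8,0],[0,0,0],0],[[1.5,-12,0],[0,0,0],0],[[1.8,-16,0],[0,0,0],0],[[1.8,-17.2,0],[0,0,0],0],[[1.8,-17.2,3],[0,0,0],0],[[1.8,-17.2,6],[0,0,0],0],[[1.8,-17.2,9],[0,0,0],0],[[1.8,-17.2,11.5],[0,0,0],0],[[1.8,-17.2,12.5],[0,0,0],0],[[1.8,-17.2,12.5],[0,0,0],0],[[1.8,-17.2,12.5],[0,0,0],0]]'
```

```text
time_s: 22.12
eef_pos: [0.442, -0.2616, 0.0771]
eef_rot: [3.141, -0.005, -3.042]
wrist_force: [0.4, 0.1, 0.7]
gripper_width: -0.001
grip_force: 0.0
```

```bash
python3 -m pendant '[[[0,0,0.5],[0,0,0],0],[[0,0,0.9],[0,0,0],0],[[0,0,1.2],[0,0,0],0],[[0,0,1.5],[0,0,0],0],[[0,0,1.8],[0,0,0],0],[[0,0,2.1],[0,0,0],0],[[0,0,2.4],[0,0,0],0],[[0,0,2.4],[0,0,0],0]]'; python3 -m pendant '[[[0,0,0.3],[0,0,0],0],[[0,0,0.6],[0,0,0],0],[[0,0,0.9],[0,0,0],0],[[0,0,1.2],[0,0,0],0],[[0,0,1.2],[0,0,0],0]]'
```

```text
time_s: 22.78
eef_pos: [0.4418, -0.2625, 0.0534]
eef_rot: [-3.14, -0.005, -3.043]
wrist_force: [-3.0, -0.6, 8.5]
gripper_width: -0.006
grip_force: 4.0
time_s: 23.2
eef_pos: [0.4415, -0.2628, 0.0418]
eef_rot: [-3.139, -0.005, -3.043]
wrist_force: [-4.5, 0.1, 12.6]
gripper_width: -0.001
grip_force: 6.0
```

```bash
python3 -m pendant '[[[0,0,0.2],[0,0,0],0],[[0,0,0.4],[0,0,0],0],[[0,0,0.6],[0,0,0],0],[[0,0,0.6],[0,0,0],0]]'; python3 -m pendant '[[[0,0,0.1],[0,0,0],0],[[0,0,0.25],[0,0,0],0],[[0,0,0.25],[0,0,0],0]]'
```

```text
time_s: 23.53
eef_pos: [0.441, -0.2628, 0.0362]
eef_rot: [-3.139, -0.007, -3.043]
wrist_force: [-9.1, -1.0, 15.1]
gripper_width: 0.001
grip_force: 7.4
time_s: 23.78
eef_pos: [0.4411, -0.2629, 0.0353]
eef_rot: [-3.139, -0.007, -3.043]
wrist_force: [-15.5, 4.1, 29.2]
gripper_width: -0.001
grip_force: 14.3
```

```bash
python3 -m pendant '[[[0,0,0.05],[0,0,0],0],[[0,0,0.05],[0,0,0],0],[[0,0,0.05],[0,0,0],0],[[0,0,0.05],[0,0,0],0],[[0,0,0.05],[0,0,0],0],[[0,0,0.05],[0,0,0],0],[[0,0,0.05],[0,0,0],0],[[0,0,0.05],[0,0,0],0],[[0,0,0.05],[0,0,0],0],[[0,0,0.05],[0,0,0],0],[[0,0,0.05],[0,0,0],0],[[0,0,0.05],[0,0,0],0],[[0,0,0.05],[0,0,0],0],[[0,0,0.05],[0,0,0],0],[[0,0,0.05],[0,0,0],0],[[0,0,0.05],[0,0,0],0]]'; python3 -m pendant '[[[0,0,-0.5],[0,0,0],0],[[0,0,-1],[0,0,0],0],[[0,0,-1.5],[0,0,0],0],[[0,0,-2],[0,0,0],0],[[0,0,-2.5],[0,0,0],0],[[0,0,-3],[0,0,0],0],[[0,0,-3.5],[0,0,0],0],[[0,0,-4.5],[0,0,0],0],[[0,0,-7],[0,0,0],0],[[0,0,-10],[0,0,0],0],[[0,0,-12],[0,0,0],0],[[0,4,-15],[0,0,0],0],[[0,8,-15],[0,0,0],0],[[0,12,-15],[0,0,0],0],[[0,16,-15],[0,0,0],0],[[0,16,-15],[0,0,0],0],[[0,16,-15],[0,0,0],0]]'; python3 - <<'E'
from h import *
st()
p,d=optics.capture("side"); cv2.imwrite("pics/side10.png",p[80:260,230:430,::-1].repeat(3,0).repeat(3,1))
X=cloud("side",d); hsv=cv2.cvtColor(p,cv2.COLOR_RGB2HSV); H,S=hsv[...,0].astype(int),hsv[...,1].astype(int)
m=((H>165)|(H<12))&(S>15)&(S<110)&(abs(X[...,0]-.639)<.08)&(abs(X[...,1]+.23)<.05)&(abs(X[...,2]-.075)<.015)
print("glass z",m.sum(),np.percentile(X[m][:,2],[10,50,90]).round(4))
for n in("pedal_pad","shuttle_handle"): print(n,[np.round(r["position"],4).tolist()+[round(r["p"],2)] for r in models.place_of(n,"side")[:2]])
E
```

```text
time_s: 25.12
eef_pos: [0.4411, -0.263, 0.0352]
eef_rot: [-3.139, -0.007, -3.043]
wrist_force: [-16.8, 6.0, 33.9]
gripper_width: 0.004
grip_force: 16.8
time_s: 26.53
eef_pos: [0.4259, -0.1006, 0.1819]
eef_rot: [3.142, -0.006, -3.039]
wrist_force: [0.1, -0.1, 0.4]
gripper_width: 0.001
grip_force: 0.0
{'time_s': 26.5333, 'eef_pos': [0.4259, -0.1006, 0.1819], 'eef_rot': [3.1415, -0.0055, -3.0391], 'wrist_force': [0.0531, -0.0579, 0.3541], 'gripper_width': 0.0007, 'grip_force': 0.0}
glass z 406 [0.0741 0.0762 0.0781]
pedal_pad [[0.412, -0.4307, 0.0009, 0.63], [0.4441, -0.261, 0.0653, 0.61]]
shuttle_handle [[0.6306, -0.1389, 0.0797, 0.61]]
```

View pics/side10.png

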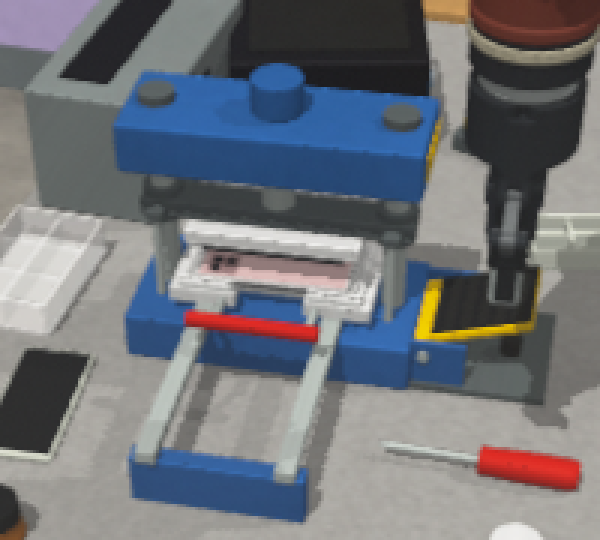

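```bash
python3 -c "
from cell import env
print(env.finish_job())"
```

```text
the job is handed in; nothing more can be done
None
```

The job is handed in: the phone lies in the press with the shuttle home and the glass about 2.6 mm lower than before (3 mm is flush), after a hold of just over a second at the pedal's stop. The pedal is back up and the arm clear, at about 27 s of the 72 s allowed; setting the phone on the mat pressed to about 45 N at the wrist for a moment.

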